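# Release the latched channel key

### The job

One of the four keys on the phone-test channel selector has been left latched down. With the fingertips, tap each key lightly in turn along the row, starting with the key next to the green lamp, to feel which one is already down; then press that one all the way in and let go so that it pops up level with the others. Do not push a free key deep while the latched one is down, do not release the latched key before all four have been tapped, and leave the screwdriver, pry stick and clear tray where they lie.

Things in the scene. Friction and masses are not known exactly. Their poses are not given: they have to be found in the camera images.
- console: Grey channel selector fixed to the bench, 120 x 260 x 60 mm high (x, y, z), origin under its centre at bench level; the row of four keys runs along its y axis through its centre, at y = +72, +24, -24 and -72 mm. A green lamp (16 mm dome, reaching 11 mm above the top) sits on the top at y = +116 mm, beside key_1.
- key_1: First (next to the green lamp) of four identical white key caps, 28 x 30 mm (x, y of the selector), 48 mm apart. Origin at the centre of the cap's flat top, z up. When up, the top is 74 mm above the bench and 14 mm above the housing. A latched cap stands 3 mm lower.
- key_2: Second of four identical white key caps, 28 x 30 mm (x, y of the selector), 48 mm apart. Origin at the centre of the cap's flat top, z up. Spring of every key: starts to give at 1.5 N, then 0.6 N per mm, stop at 8 mm below the up position. A free key springs back up.
- key_3: Third of four identical white key caps, 28 x 30 mm (x, y of the selector), 48 mm apart. Origin at the centre of the cap's flat top, z up. Latch, same for every key: a latched key is held 3 mm down, starts to give at about 3.3 N, lets go once pushed past 6 mm below the up position and rises when the finger leaves; it does not latch again.
- key_4: Fourth (far end from the lamp) of four identical white key caps, 28 x 30 mm (x, y of the selector), 48 mm apart. Origin at the centre of the cap's flat top, z up. Works like the others.
- driver_mid (a point): Middle of a loose precision screwdriver lying along its x axis, 9 mm up, 10 mm behind the front end of the handle; black handle with blue end cap (18 mm thick, reaching 79 mm to -x), thin steel shaft reaching 65 mm to +x. To be left alone.
- pry_mid (a point): Centre of a loose green pry stick, 135 x 13 x 6 mm, lying along its x axis. To be left alone.
- tray_mid (a point): Centre (half-way up) of a loose clear open tray, 60 x 70 x 25 mm. To be left alone.

How it is judged:
On the way, in this order (a step that is already met when the one before it is completed fails the run):
1. tap key_1 with the fingertips (at least 0.5 N) (contact force between key_1 and the fingers above 0.5 N).
2. tap key_2 with the fingertips (at least 0.5 N) (contact force between key_2 and the fingers above 0.5 N).
3. tap key_3 with the fingertips (at least 0.5 N) (contact force between key_3 and the fingers above 0.5 N).
4. tap key_4 with the fingertips (at least 0.5 N) (contact force between key_4 and the fingers above 0.5 N).
5. the latched key is released: all four keys up, none more than 1 mm down (z of each of key_1, key_2, key_3, key_4 in the frame of console above 0.073 m), for 0.3 s.
At the end, for the whole second after the job is handed in: All four keys are up (each within 1 mm of its up position), and the screwdriver, pry stick and tray are within 15 mm of where they lay (all of step 5 and distance of each of driver_mid, pry_mid, tray_mid from where it was at the start of the episode below 0.015 m); the robot touches nothing.
It fails at once if a key is pushed more than 5.2 mm down while another key is down (more than 1.8 mm) ((z of key_1 in the frame of console below 0.0688 m and z of key_2 in the frame of console below 0.0722 m) or (z of key_1 in the frame of console below 0.0688 m and z of key_3 in the frame of console below 0.0722 m) or (z of key_1 in the frame of console below 0.0688 m and z of key_4 in the frame of console below 0.0722 m) or (z of key_2 in the frame of console below 0.0688 m and z of key_1 in the frame of console below 0.0722 m) or (z of key_2 in the frame of console below 0.0688 m and z of key_3 in the frame of console below 0.0722 m) or (z of key_2 in the frame of console below 0.0688 m and z of key_4 in the frame of console below 0.0722 m) or (z of key_3 in the frame of console below 0.0688 m and z of key_1 in the frame of console below 0.0722 m) or (z of key_3 in the frame of console below 0.0688 m and z of key_2 in the frame of console below 0.0722 m) or (z of key_3 in the frame of console below 0.0688 m and z of key_4 in the frame of console below 0.0722 m) or (z of key_4 in the frame of console below 0.0688 m and z of key_1 in the frame of console below 0.0722 m) or (z of key_4 in the frame of console below 0.0688 m and z of key_2 in the frame of console below 0.0722 m) or (z of key_4 in the frame of console below 0.0688 m and z of key_3 in the frame of console below 0.0722 m)).
It fails at once if the screwdriver, pry stick or tray is moved more than 15 mm or lifted (not (distance of each of driver_mid, pry_mid, tray_mid from where it was at the start of the episode below 0.015 m)).
It also fails if it takes over 56 s, if anything falls off the work surface, if the arm or the gripper's body presses on something with over 40 N, if the wrist force passes 120 N, or if a joint passes its speed limit or range.

### The arm

A 7-joint arm with a two-finger parallel gripper is mounted at the origin on the work surface. World frame = base frame: x ahead of the robot, y to its left, z up, the work surface at z = 0. Lengths are in m, angles in rad, forces in N, time in s.
With the tool pointing down it reaches from about 0.425 to 0.875 m from the base axis. Payload 4.7 kg.
Tool frame: the origin (TCP) lies at the very end of the fingers, on their centre line; the grasp point (between the pads) lies behind it (env.grip_point_offset is the z of the grasp point in the tool frame, in m); z points along the fingers, y is the line along which they close (so a half turn about z gives the same grasp; the last joint's range is limited). The gripper opens to 87 mm and grips with 3 to 60 N. Pads are 19 mm wide; open, the fingers measure 117 mm over their backs; the gripper's body (75 mm by 190 mm) begins 51 mm behind the grasp point.
Start: joints at [-1.097, 0.321, -0.07, 1.45, 0.023, 1.371, -0.057], TCP at [0.288, 0.582, 0.223] pointing down, gripper open.
Joint ranges: [-2.86, 2.86], [-0.3, 2.09], [-1.38, 1.24], [0.06, 2.45], [-1.56, 4.7], [0.09, 2.05], [-2.69, 2.69]. Speed limits (rad/s): [2.57, 2.57, 3.14, 3.14, 3.14, 3.14, 3.14].

### API

Orientations are given as a rotation vector (axis times angle).
In Python, from workcell import env gives the robot as it stands. The module is installed in compiled form; this text tells all that it offers.
- The arm moves only by the shell command python3 -m inch 'ROWS' [FORCE]. ROWS is text: rows parted by semicolons, each of 7 numbers parted by spaces: the opening in per cent of the stroke, from 0 (shut) to 100 (fully open), then the shift along the world's x, y, z in cm, then the turn, a rotation vector about the world's x, y, z in rad. A call has 1 to 12 rows; each row is the pose to reach, as a shift and turn from the pose commanded when the call began; what a row does not reach only later rows make up. A row lasts 1/8 s, in which the tool goes at most 62.5 mm and 10.7 degrees, less where a joint would pass 70% of its speed; a pose out of reach is approached as far as the arm can. A call with a gripper value outside its range is refused whole. The fingers move at their own pace and stop on an object; FORCE is the grip in N (left out, the last holds). Time passes only in rows, so rows that repeat a pose let the fingers close. It gives the time, the measured TCP pose, the force, the opening and the grip force at its end, in the units of the state.
- env.observe(): the state, without advancing time (a new reading comes with each control period).
- env.grab_frame(name): name is "scene" or "side" or "wrist"; returns a dict with "img" (400x640x3 uint8, blue, green, red), "z_map" (400x640 float32, m along the optical axis (not along the pixel's ray), 0 where there is no reading), "vertical_fov" (degrees; the focal length in pixels is half the picture's height over the tangent of half this angle, whatever the lens; pixels are square), "cx", "cy" (the principal point, pixels), "R" (3x3) and "t" (3): a world point X has camera coordinates R X + t. Camera axes: x right, y down, z forward; pixel columns grow to the right and rows downward; lengths in m; the calibration is good to about 2 mm. The wrist camera is an equidistant fisheye: a pixel r from the principal point sees the ray r / f radians off the axis. A picture is of the moment at which its call begins.
- env.close_job(): hands the job in; it is judged then, once.
The state is a dict: "time_s": time; "q": joint angles; "qvel": joint speeds; "tau": joint torques, N m; "tcp_pos": TCP position; "tcp_rot": TCP orientation; "wrist_force": force on the tool from outside, world axes, zero at the start; "moment": the same for the moment, N m; "finger_gap": finger opening in m; "finger_force": force on a finger pad.
Only numpy, scipy, OpenCV 4.12 (cv2) and the standard library are available. Lean on these libraries where they do the work, as an engineer would, in place of code of your own. Each camera call takes 0.05 s, during which the arm holds its last target. There are 200 camera calls.

## Working session

There is one attempt and no reset: what is moved stays moved. The work goes in short steps, Python scripts to look and compute and a shell command to move; the robot and the scene stay as the last step left them, time stands still between calls to the robot, and variables do not carry over. Pictures are saved under pics/ and viewed, at most 10 in all, crops included, and the job is handed in when it is done.

```bash
mkdir -p pics; cat > h.py <<'E'
import numpy as np,cv2
from workcell import env
def rays(f,u,v):
    F=200/np.tan(np.radians(f["vertical_fov"]/2)); 
    d=np.stack([(u-f["cx"])/F,(v-f["cy"])/F,np.ones_like(u,float)],-1)
    return d@f["R"], -f["R"].T@f["t"]
def pts(f):
    v,u=np.mgrid[:400,:640]; d,c=rays(f,u,v)
    return c+d*f["z_map"][...,None]
E
python3 - <<'E'
from h import *
for n in("scene","side"):
    f=env.grab_frame(n); cv2.imwrite(f"pics/{n}.png",f["img"]); np.save(n,f,allow_pickle=True)
    print(n,f["vertical_fov"],-f["R"].T@f["t"])
print(env.observe())
E
```

```text
scene 47.494963994325346 [ 1.07298451 -0.58096571  0.55345118]
side 57.29801047661747 [0.41417833 0.58278644 0.42909769]
{'time_s': 0.1, 'q': array([-1.0968953 ,  0.32178544, -0.07007132,  1.45159334,  0.02261035,
        1.37080387, -0.05693232]), 'qvel': array([ 0.00067884,  0.00022547,  0.00017928, -0.00030329,  0.00069733,
        0.00159479, -0.00077022]), 'tau': array([-2.23888342e-04, -4.92575061e+01, -4.05902881e-01, -3.13394344e+01,
       -6.41957740e-02,  3.96425498e-02,  7.93293657e-05]), 'tcp_pos': array([0.2882757 , 0.58200063, 0.22152679]), 'tcp_rot': array([-7.15860493e-01, -3.05863260e+00,  2.79207302e-03]), 'wrist_force': array([ 0.05956038,  0.57934122, -0.2341768 ]), 'moment': array([-0.00899788, -0.03734758,  0.02752923]), 'finger_force': 0.0, 'finger_gap': 0.08724598470929439}
```

View pics/scene.png

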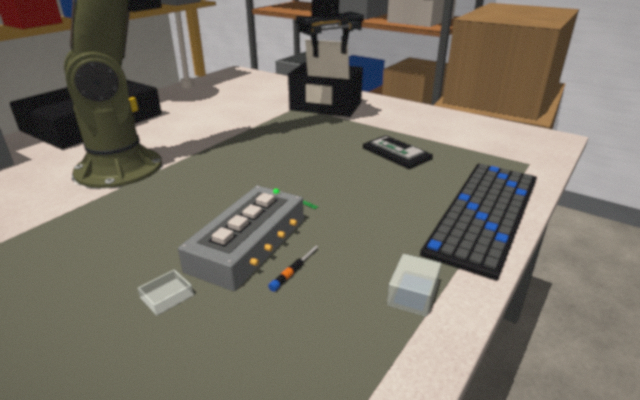

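View pics/side.png

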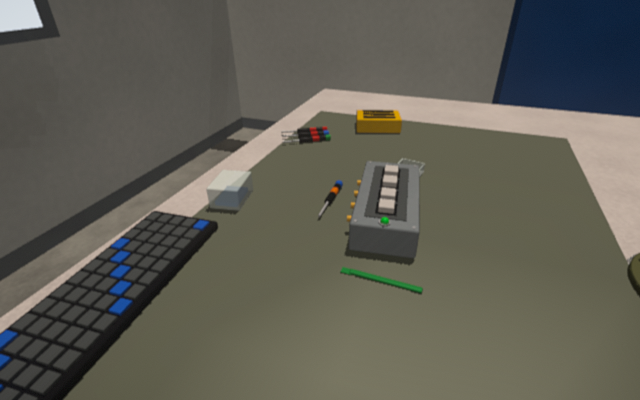

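The scene view shows the selector with its keys from (265,200) to (222,235) and the lamp at (276,191). The side view shows the keys at (386,205) to (392,170), the lamp at (384,220), the pry stick at (380,280), the driver at (332,197) and the tray at (410,165).

```bash
cat > m.py <<'E'
from h import *
def plane(f,u,v,z):
    d,c=rays(f,np.array(u,float),np.array(v,float)); return c+d*((z-c[2])/d[...,2])[...,None]
for n,box in(("scene",(205,180,285,250)),("side",(365,155,410,230))):
    f=np.load(n+".npy",allow_pickle=True).item(); im=f["img"].astype(int); P=pts(f)
    x0,y0,x1,y1=box; B=np.zeros((400,640),bool);B[y0:y1,x0:x1]=1
    w=B&(im.min(2)>125)&(P[...,2]>.062)&(P[...,2]<.085); g=B&(im[...,1]>im[...,2]+50)&(im[...,1]>im[...,0]+50)
    for nm,m in(("w",w),("g",g)):
        k,l,s,c=cv2.connectedComponentsWithStats(m.astype(np.uint8))
        for i in range(1,k):
            if s[i,4]>8: 
                q=P[l==i]; print(n,nm,s[i],c[i].round(1),"depth med",np.median(q,0).round(4),"z90",np.percentile(q[:,2],[50,75,90]).round(4),"plane",plane(f,c[i][0],c[i][1],.073).round(4))
E
python3 m.py
```

```text
scene w [256 190  18  15 147] [264.  197.8] depth med [0.5112 0.0138 0.0744] z90 [0.0744 0.0752 0.0757] plane [0.5108 0.0156 0.073 ]
scene w [242 204  19  13 143] [251.1 210. ] depth med [ 0.5188 -0.0326  0.0715] z90 [0.0715 0.0725 0.073 ] plane [ 0.5209 -0.035   0.073 ]
scene w [228 215  19  14 171] [236.5 221.2] depth med [ 0.5258 -0.082   0.0744] z90 [0.0744 0.0752 0.0757] plane [ 0.5252 -0.0806  0.073 ]
scene w [212 227  21  16 189] [221.1 234.3] depth med [ 0.5335 -0.1296  0.0746] z90 [0.0746 0.0752 0.0757] plane [ 0.5325 -0.1281  0.073 ]
scene g [273 188   7   6  34] [275.7 190.5] depth med [0.5069 0.0571 0.0678] z90 [0.0678 0.07   0.0718] plane [0.511  0.0531 0.073 ]
side w [385 165  13   7  75] [391.1 168.2] depth med [ 0.5308 -0.1253  0.073 ] z90 [0.073  0.0735 0.0738] plane [ 0.5314 -0.1252  0.073 ]
side w [383 175  14   8  91] [389.8 178.4] depth med [ 0.5245 -0.079   0.073 ] z90 [0.073  0.0733 0.0737] plane [ 0.5245 -0.0788  0.073 ]
side w [381 188  15   8  98] [387.9 191.5] depth med [ 0.5178 -0.0307  0.0701] z90 [0.0701 0.0706 0.0709] plane [ 0.5169 -0.0256  0.073 ]
side w [379 198  16  11 124] [386.4 203.1] depth med [0.5106 0.0165 0.0729] z90 [0.0729 0.0734 0.0737] plane [0.5106 0.0164 0.073 ]
side g [381 217   8   7  45] [384.4 219.8] depth med [0.5035 0.0623 0.0667] z90 [0.0667 0.0686 0.0695] plane [0.5022 0.07   0.073 ]
```

Both views put key_2 about 3 mm low, and the spacing and heights agree with the description. I'll move above key_1 with the fingers shut and check by touch.

```bash
python3 -m inch '0 5.5 -14 0 0 0 0;0 11 -28 0 0 0 0;0 16.5 -42 0 0 0 0;0 22.3 -56.7 -2 0 0 0;0 22.3 -56.7 -2 0 0 0;0 22.3 -56.7 -2 0 0 0;0 22.3 -56.7 -2 0 0 0;0 22.3 -56.7 -2 0 0 0;0 22.3 -56.7 -2 0 0 0;0 22.3 -56.7 -2 0 0 0;0 22.3 -56.7 -2 0 0 0;0 22.3 -56.7 -2 0 0 0' 5; python3 -m inch '0 0 0 0 0 0 0;0 0 0 0 0 0 0;0 0 0 0 0 0 0'
```

```text
time_s: 1.6
tcp_pos: [0.5111, 0.0162, 0.2022]
tcp_rot: [-0.715, -3.058, -0.0]
wrist_force: [-0.4, 0.3, -1.0]
finger_gap: 0.0005
finger_force: 0.0
time_s: 1.98
tcp_pos: [0.5114, 0.0162, 0.2027]
tcp_rot: [0.714, 3.059, 0.0]
wrist_force: [0.7, 0.4, 0.2]
finger_gap: 0.0008
finger_force: 0.0
```

```bash
python3 -m inch '0 0 0 -6 0 0 0;0 0 0 -10 0 0 0;0 0 0 -12 0 0 0;0 0 0 -12 0 0 0;0 0 0 -12 0 0 0;0 0 0 -12 0 0 0'; python3 - <<'E'
from h import *
f=env.grab_frame("side"); cv2.imwrite("pics/s2.png",cv2.resize(f["img"][120:270,300:480],None,fx=4,fy=4))
E
```

```text
time_s: 2.72
tcp_pos: [0.5125, 0.0157, 0.0839]
tcp_rot: [0.715, 3.057, 0.002]
wrist_force: [0.8, 0.3, -0.3]
finger_gap: 0.0004
finger_force: 0.0
```

View pics/s2.png

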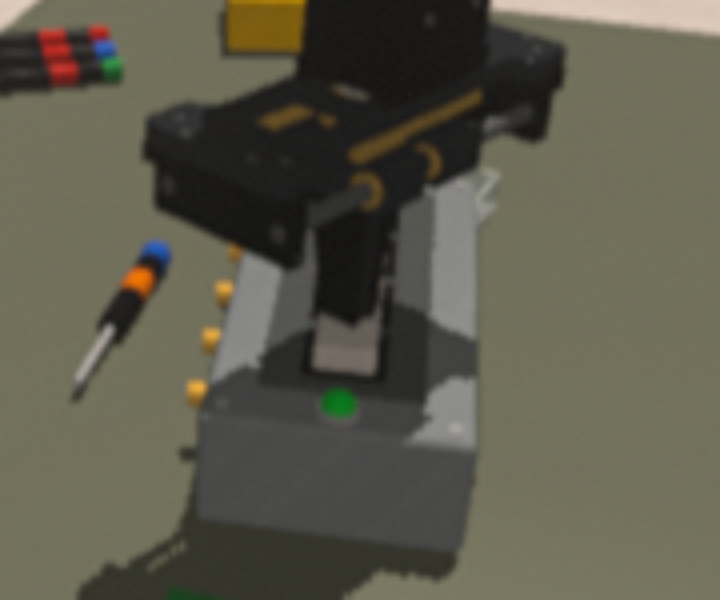

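The fingertips are centred over key_1 (crop (350,320)). Now I'll lower in small steps.

```bash
python3 -m inch '0 0 0 -0.6 0 0 0;0 0 0 -0.8 0 0 0;0 0 0 -0.8 0 0 0;0 0 0 -0.8 0 0 0'; for i in 1 2 3 4; do python3 -m inch '0 0 0 -0.1 0 0 0;0 0 0 -0.1 0 0 0;0 0 0 -0.1 0 0 0' | sed -n 2,4p; done
```

```text
time_s: 3.28
tcp_pos: [0.5115, 0.0155, 0.0746]
tcp_rot: [0.716, 3.059, 0.0]
wrist_force: [-0.7, 0.1, 0.1]
finger_gap: 0.0006
finger_force: 0.0
tcp_pos: [0.5116, 0.0154, 0.0737]
tcp_rot: [0.716, 3.059, 0.0]
wrist_force: [-0.6, 0.2, 1.8]
tcp_pos: [0.5116, 0.0155, 0.0727]
tcp_rot: [0.716, 3.059, 0.0]
wrist_force: [-0.7, -0.1, 2.2]
tcp_pos: [0.5116, 0.0155, 0.0717]
tcp_rot: [0.716, 3.059, 0.0]
wrist_force: [-0.1, -0.7, 2.7]
tcp_pos: [0.5116, 0.0154, 0.0707]
tcp_rot: [0.716, 3.059, 0.0]
wrist_force: [-0.9, -0.7, 2.6]
```

key_1 makes contact at 0.074 and yields softly, so it is free. Next, key_2.

```bash
python3 -m inch '0 0 0 2 0 0 0;0 0.7 -4.75 2 0 0 0;0 0.7 -4.75 2 0 0 0;0 0.7 -4.75 1 0 0 0;0 0.7 -4.75 0.4 0 0 0;0 0.7 -4.75 0.4 0 0 0;0 0.7 -4.75 0.4 0 0 0'; for i in 1 2 3 4 5; do python3 -m inch '0 0 0 -0.1 0 0 0;0 0 0 -0.1 0 0 0;0 0 0 -0.1 0 0 0' | sed -n 2,4p; done
```

```text
time_s: 5.65
tcp_pos: [0.5184, -0.0315, 0.0744]
tcp_rot: [-0.715, -3.059, -0.0]
wrist_force: [0.9, 0.5, -0.8]
finger_gap: 0.0003
finger_force: 0.0
tcp_pos: [0.5186, -0.032, 0.0737]
tcp_rot: [0.716, 3.059, 0.0]
wrist_force: [0.3, 0.9, -0.0]
tcp_pos: [0.5184, -0.032, 0.0725]
tcp_rot: [-0.716, -3.059, -0.0]
wrist_force: [0.2, -0.4, -0.2]
tcp_pos: [0.5185, -0.032, 0.0716]
tcp_rot: [0.716, 3.059, 0.0]
wrist_force: [0.4, -0.5, 0.0]
tcp_pos: [0.5185, -0.032, 0.0708]
tcp_rot: [0.716, 3.059, 0.0]
wrist_force: [-2.4, 0.1, 3.8]
tcp_pos: [0.5185, -0.032, 0.0697]
tcp_rot: [0.716, 3.059, 0.0]
wrist_force: [-2.3, -0.2, 4.4]
```

key_2 only meets the finger at 0.071, with about 3.8 N, so it is the latched one. key_3 and key_4 still need tapping.

```bash
python3 -m inch '0 0 0 2 0 0 0;0 0.7 -4.75 2 0 0 0;0 0.7 -4.75 2 0 0 0;0 0.7 -4.75 1 0 0 0;0 0.7 -4.75 0.5 0 0 0;0 0.7 -4.75 0.5 0 0 0;0 0.7 -4.75 0.5 0 0 0'; for i in 1 2 3; do python3 -m inch '0 0 0 -0.1 0 0 0;0 0 0 -0.1 0 0 0;0 0 0 -0.1 0 0 0' | sed -n 2,4p; done
python3 -m inch '0 0 0 2 0 0 0;0 0.7 -4.75 2 0 0 0;0 0.7 -4.75 2 0 0 0;0 0.7 -4.75 1 0 0 0;0 0.7 -4.75 0.3 0 0 0;0 0.7 -4.75 0.3 0 0 0;0 0.7 -4.75 0.3 0 0 0'; for i in 1 2 3; do python3 -m inch '0 0 0 -0.1 0 0 0;0 0 0 -0.1 0 0 0;0 0 0 -0.1 0 0 0' | sed -n 2,4p; done
```

```text
time_s: 8.4
tcp_pos: [0.5254, -0.0788, 0.0745]
tcp_rot: [-0.714, -3.059, -0.0]
wrist_force: [-0.7, 0.0, 0.8]
finger_gap: 0.0004
finger_force: 0.4
tcp_pos: [0.5257, -0.0792, 0.0738]
tcp_rot: [0.716, 3.058, 0.001]
wrist_force: [0.4, 1.3, 1.5]
tcp_pos: [0.5258, -0.0793, 0.0727]
tcp_rot: [0.716, 3.058, 0.001]
wrist_force: [0.4, 2.1, 1.9]
tcp_pos: [0.5258, -0.0794, 0.0717]
tcp_rot: [0.716, 3.058, 0.001]
wrist_force: [0.9, 2.1, 2.9]
time_s: 10.4
tcp_pos: [0.5322, -0.1263, 0.0744]
tcp_rot: [-0.714, -3.058, -0.0]
wrist_force: [-1.6, -0.2, 1.4]
finger_gap: 0.0004
finger_force: 0.7
tcp_pos: [0.5327, -0.1267, 0.0738]
tcp_rot: [0.715, 3.059, 0.001]
wrist_force: [-1.4, 0.9, 1.8]
tcp_pos: [0.5327, -0.1268, 0.0727]
tcp_rot: [0.716, 3.059, 0.001]
wrist_force: [0.1, 2.2, 1.7]
tcp_pos: [0.5327, -0.1268, 0.0717]
tcp_rot: [0.716, 3.059, 0.0]
wrist_force: [-0.3, 1.7, 1.8]
```

key_3 and key_4 are free. I'll go back to key_2 and press to about 7.3 mm, short of the 8 mm stop.

```bash
python3 -m inch '0 0 0 2 0 0 0;0 -0.7 4.75 2 0 0 0;0 -1.4 9.5 2 0 0 0;0 -1.4 9.5 2 0 0 0;0 -1.4 9.5 1 0 0 0;0 -1.4 9.5 0.3 0 0 0;0 -1.4 9.5 0 0 0 0;0 -1.4 9.5 -0.2 0 0 0;0 -1.4 9.5 -0.35 0 0 0;0 -1.4 9.5 -0.5 0 0 0;0 -1.4 9.5 -0.5 0 0 0;0 -1.4 9.5 -0.5 0 0 0'; python3 -m inch '0 0 0 1 0 0 0;0 0 0 4 0 0 0;0 0 0 9 0 0 0;0 0 0 14 0 0 0;0 -5 20 14 0 0 0;0 -5 20 14 0 0 0;0 -5 20 14 0 0 0;0 -5 20 14 0 0 0;0 -5 20 14 0 0 0;0 -5 20 14 0 0 0'
cat > c.py <<'E'
from h import *
for n in("scene","side"): np.save(n,env.grab_frame(n),allow_pickle=True)
E
python3 c.py; python3 m.py
```

```text
time_s: 13.02
tcp_pos: [0.5183, -0.0332, 0.067]
tcp_rot: [-0.717, -3.058, 0.001]
wrist_force: [-3.8, -2.5, 4.7]
finger_gap: 0.0005
finger_force: 2.9
time_s: 14.28
tcp_pos: [0.4693, 0.166, 0.2067]
tcp_rot: [0.72, 3.057, -0.001]
wrist_force: [-0.2, -0.4, 0.7]
finger_gap: 0.0004
finger_force: 0.0
scene w [256 192  18  13 138] [263.5 198.3] depth med [0.5123 0.0118 0.0744] z90 [0.0744 0.0752 0.0759] plane [0.5112 0.0136 0.073 ]
scene w [242 203  19  14 160] [250.7 209.2] depth med [ 0.5186 -0.0348  0.0745] z90 [0.0745 0.0752 0.0759] plane [ 0.5182 -0.033   0.073 ]
scene w [228 215  19  14 174] [236.6 221.1] depth med [ 0.5267 -0.0825  0.0742] z90 [0.0742 0.0752 0.0758] plane [ 0.5253 -0.0805  0.073 ]
scene w [212 227  21  16 193] [221.1 234.2] depth med [ 0.5333 -0.1299  0.0746] z90 [0.0746 0.0752 0.0758] plane [ 0.5324 -0.128   0.073 ]
scene g [273 188   7   6  34] [275.7 190.5] depth med [0.5061 0.058  0.0684] z90 [0.0684 0.07   0.0711] plane [0.511  0.0531 0.073 ]
side w [385 165   6   7  36] [387.4 168.2] depth med [ 0.539  -0.1228  0.073 ] z90 [0.073  0.0733 0.0736] plane [ 0.5389 -0.1229  0.073 ]
side w [383 175  13   8  65] [387.7 179. ] depth med [ 0.5293 -0.0729  0.073 ] z90 [0.073  0.0732 0.0735] plane [ 0.5279 -0.0748  0.073 ]
side w [381 186  15   9 119] [388.3 190.1] depth med [ 0.5175 -0.0305  0.0729] z90 [0.0729 0.0733 0.0738] plane [ 0.5172 -0.0309  0.073 ]
side w [379 198  16  11 139] [386.3 203.2] depth med [0.5104 0.0176 0.073 ] z90 [0.073  0.0734 0.0737] plane [0.5106 0.0169 0.073 ]
side g [381 217   8   7  50] [384.6 219.9] depth med [0.5032 0.0621 0.0667] z90 [0.0667 0.0683 0.0694] plane [0.5018 0.0701 0.073 ]
```

All four keys are level and the arm is clear of everything, so I'm handing in.

```bash
python3 -c "
from workcell import env
print(env.close_job())"
```

```text
the job is handed in; nothing more can be done
None
```

I tapped all four keys in order, found key_2 latched, pressed and released it, and both cameras then showed all four keys level; the job is handed in (no verdict was returned), and the arm never went near the screwdriver, pry stick or tray.

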